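# Key the water filter cap onto its pin and press it home

## Robot

A 6-joint arm with a two-finger parallel gripper is mounted at the origin on the work surface. World frame = base frame: x ahead of the robot, y to its left, z up, the work surface at z = 0. Lengths are in m, angles in rad, forces in N, time in s.
With the tool pointing down it reaches from about 0.35 to 0.975 m from the base axis. Payload 4.9 kg.
Tool frame: the origin (TCP) lies at the very end of the fingers, on their centre line; the grasp point (between the pads) lies 19 mm behind it; z points along the fingers, y is the direction in which the jaws open and shut (so a half turn about z gives the same grasp; the last joint's range is limited). The gripper opens to 85 mm and grips with 20 to 120 N. Pads are 22 mm wide; open, the fingers measure 114 mm over their backs; the gripper's body (76 mm by 85 mm) begins 54 mm behind the grasp point. The pads swing forward as they close: fully open they stand 13 mm farther back than shut.
Start: joints at [1.201, 0.053, 1.613, -0, 1.476, -0.119], TCP at [0.155, 0.605, 0.231] pointing down, gripper open.
Joint ranges: [-3.01, 3.01], [-1.01, 2.22], [0.06, 2.58], [-1.02, 4.17], [0.09, 2.62], [-3.14, 3.14]. Speed limits (rad/s): [2.57, 2.57, 3.14, 3.14, 3.14, 3.14].

## Interface

Orientations are given as a unit quaternion [w, x, y, z].
In Python, from plant import monitor, eyes, order gives the robot as it stands.
- The arm moves only by the tool carry_out, never from a script. Its argument "deltas" is a list of rows, each an object with "jaw": the opening, from 0 (shut) to 1 (fully open); "delta_pos": the shift along the tool's x, y, z in mm, a list of three; "turn": the turn about the tool's z in rad. In form: [{"jaw": jaw, "delta_pos": [tx, ty, tz], "turn": turn}, ...]. A call has 1 to 5 rows; each row is the pose to reach, as a shift and turn from the pose commanded when the call began, along the tool's axes at that moment; what a row does not reach only later rows make up. A row lasts 1/8 s, in which the tool goes at most 62.5 mm and 10.7 degrees, less where a joint would pass 70% of its speed; a pose out of reach is approached as far as the arm can. A call with a gripper value outside its range is refused whole. The fingers move at their own pace and stop on an object; "grip_force" is the grip in N (left out, the last holds). Time passes only in rows, so rows that repeat a pose let the fingers close. It gives the time, the measured TCP pose, the force and the opening at its end, in the units of the state.
- monitor.observe(): the state, without advancing time (a new reading comes with each control period).
- eyes.get_image(name): name is "scene" or "side" or "wrist"; returns (picture, depth): 480x640x3 uint8, red, green, blue; 480x640 float32, m along the optical axis (not along the pixel's ray), 0 where there is no reading.
- eyes.camera_info(name): a dict with "mtx" (3x3 intrinsics, pixels), "dist_coeffs" ([k1, k2, p1, p2, k3] as OpenCV has them; the pictures are not rectified), "R" (3x3) and "t" (3): a world point X has camera coordinates R X + t; the wrist camera has in their place "tool_from_camera" (4x4, takes a point from camera to tool coordinates, whose origin is the TCP and whose axes are the flange's). Camera axes: x right, y down, z forward; pixel columns grow to the right and rows downward; lengths in m; the calibration is good to about 2 mm. A picture is of the moment at which its call begins: read the wrist's pose just before it. camera_info takes no time and is no camera call.
- order.sign_off(): hands the job in, once; it reports no verdict.
Trained networks look in the newest picture that a camera, given by its name, has taken for a name from the list of things; names that differ only in an ending like _2 or _b are one class to them, and where a whole thing is asked for, a point or a joint stands for the part that bears it (a point fixed in the world has none). Each returns a list of dicts, best first, with "p" (0 to 1); they miss things now and then, are a little off and sometimes report something else, mostly with a low value. They report only what shows in the picture. A call takes as long as a camera call. They do not tell look-alikes from the thing itself.
- eyes.spot_in(name, camera): "box" ([left, top, width, height] in pixels, round what is visible of it).
- eyes.landmark_of(name, camera): "point" ([column, row] in pixels: a listed point, or the origin of a listed thing).
The state is a dict: "t": time; "joints": joint angles; "dq": joint speeds; "joint_torque": joint torques, N m; "tcp_pos": TCP position; "ee_rot": TCP orientation; "contact_force": force on the tool from outside, world axes, zero at the start; "ft_torque": the same for the moment, N m; "grip_width": finger opening in m.
Only numpy, scipy, OpenCV 4.12 (cv2) and the standard library are available. Lean on these libraries where they do the work, as an engineer would, in place of code of your own. Each camera call takes 0.05 s, during which the arm holds its last target.

## Task

Close the water filter on the camper's counter: with your fingertips, push its cap round by the grip bar until the notch in the cap's rim meets the locating pin on the pot, then press the cap down until it sits fully home on the rim, and take your hand away. Do not lift the cap, and leave everything else on the counter where it stands.

Things in the scene. Friction and masses are not known exactly. Their poses are not given: they have to be found in the camera images.
- pin (a point): tip of the fixed upright steel locating pin (15 mm thick, domed) on the rim of the water filter pot, 60 mm from the pot's axis. A small square ear, 24 mm wide, sticks out of the pot's rim just outside the pin, so the pin's place shows from above. The pin tip lies 1.5 mm below the underside of the unseated cap and can stand at any bearing round the pot
- notch (a point): middle of the open notch in the cap's rim (22 mm wide, 18 mm deep from the edge), 60 mm from the axis, level with the cap's flat upper face. The cap is a white plastic disc, 124 mm across and 8 mm thick, which can turn endlessly either way about the upright axis of the pot against light friction (about 2 N pushed at 40 mm from the axis) and stays where it is left
- bar_top (a point): middle of the top of the cap's straight grip bar; it lies on the axis of pot and cap. The bar is 88 mm long, 12 mm thick and stands 21 mm above the flat face of the cap; it runs straight across the cap through the axis, one end just short of the notch. Before seating, the flat face is 66 mm and the bar top 87 mm above the counter; seated, both are 10 mm lower
- cap (a joint): angle of the cap on the pot, rad, growing anticlockwise seen from above; 0 (or a whole turn, 6.283) = notch exactly over the pin. Starts between 0.8 and 5.48
- plug (a joint): how far the cap is pushed down into the pot, m: 0 = as found, 0.010 = fully home on the rim, negative = lifted. A tight rubber seal resists with about 6 N either way and holds the cap wherever it is left; pressing anywhere on the cap's top or bar works. The notch must stand within about 3.5 mm of the pin's centre line, otherwise the pin's tip stops the cap after about 1.5 mm (the dome guides it in from slightly farther off)
- pot: round black plastic water filter pot, fixed, 140 mm across at the rim, rim 45 mm above its underside, with two short brass hose stubs low on its sides (reaching 80 mm from the axis); it stands on a 250 x 360 mm cork mat 3 mm thick. Origin: centre of its underside, 3 mm above the counter; its x axis points at the pin
- spice_jar: small glass spice jar with steel twist cap, standing upright on the mat beside the pot, 44 mm across, 85 mm tall; bystander; origin: centre of underside
- strainer: small steel tea strainer, cup 62 mm across and 26 mm tall with a 70 mm wire handle, lying on the mat beside the pot; bystander; origin: centre of the cup's underside, its x axis along the handle
- bowl: green melamine bowl, 136 mm across, 55 mm tall; bystander to the left; origin: centre of underside
- mess_tin: open aluminium mess tin, 110 x 160 mm, 55 mm tall, with a wire loop handle on its -y end; bystander to the right; origin: centre of underside
- mug: white ceramic mug, 80 mm across, 85 mm tall; bystander to the right; origin: centre of underside
- tea_tin: aluminium tea tin, 72 mm across, 100 mm tall; bystander to the left; origin: centre of underside
- spoon: wooden spoon lying on the counter to the right, near the robot; bystander; origin: underside
Things that resemble listed ones, but are neither listed nor needed, are in the scene too. What is meant by the pot is not red, and is the larger of those in its own colour.

How it is judged:
On the way, in this order (a step that is already met when the one before it is completed fails the run):
1. the cap is turned until its notch meets the pin (horizontal distance between notch and pin below 0.005 m), for 0.05 s.
2. the cap is pressed down over the pin (horizontal distance between notch and pin below 0.005 m and value of joint plug above 0.008 m), for 0.2 s.
At the end, for the whole second after the job is handed in: The middle of the notch is within 5 mm (seen from above) of the pin and the cap is down at least 8 of its 10 mm, and stays so (all of step 2); the robot touches nothing.
It fails at once if the cap is lifted more than 4 mm (value of joint plug below -0.004 m).
It fails at once if another thing on the counter is moved more than 15 mm (distance of any of spice_jar, strainer, bowl, mess_tin, mug, tea_tin, spoon from where it was at the start of the episode above 0.015 m).
It fails at once if a standing thing is tipped (angle between any of spice_jar, strainer, bowl, mess_tin, mug, tea_tin's own z axis and vertical above 0.35 rad).
It also fails if it takes over 51 s, if anything falls off the work surface, if the arm or the gripper's body presses on something with over 40 N, if the wrist force passes 120 N, or if a joint passes its speed limit or range.

## Working session

There is one attempt and no reset: what is moved stays moved. The work goes in short steps, Python scripts to look and compute and a tool call to move; the robot and the scene stay as the last step left them, time stands still between calls to the robot, and variables do not carry over. Pictures are saved under pics/ and viewed, and the job is handed in when it is done.

Besides the shell and the picture viewer there is one more tool, called after ">>>" as name(argument=value, ...), one argument or row to a line, values as JSON. carry_out: Moves the arm, as the interface text tells. Its arguments: {"type":"object","properties":{"deltas":{"type":"array"},"grip_force":{"type":"number"}},"required":["deltas"]}

```bash
mkdir -p pics; ls; python3 - <<'E'
from plant import monitor, eyes, order
import cv2
print(monitor.observe())
for n in ["scene","side"]:
    im,d=eyes.get_image(n); cv2.imwrite(f"pics/{n}0.png",im[:,:,::-1])
    for k in ["pot","bar_top","notch","pin"]:
        print(n,k,[(r['p'],r['point']) for r in eyes.landmark_of(k,n)])
    print(eyes.spot_in("cap",n))
E
```

```text
pics
{'t': 0.0, 'joints': array([ 1.20098994e+00,  5.33789438e-02,  1.61430257e+00,  1.42950176e-05,
        1.47604355e+00, -1.19010369e-01]), 'dq': array([-1.31290375e-05,  1.26577935e-03,  3.69793248e-04,  7.24543742e-04,
        9.72964359e-04, -2.03995675e-04]), 'joint_torque': array([ 1.92663215e-04, -3.93698072e+01, -3.70165980e+01, -1.54681502e-04,
        7.30950764e-03, -8.22176077e-06]), 'tcp_pos': array([0.15487904, 0.60484687, 0.23004423]), 'ee_rot': array([-2.64906245e-04,  1.25070236e-01,  9.92147317e-01, -1.03279725e-03]), 'contact_force': array([-0.3036004 ,  0.09764436,  0.20748784]), 'ft_torque': array([-0.0060382 ,  0.00531654, -0.03821533]), 'grip_width': 0.08499524321249524}
scene pot [(0.94, [194.9, 266.7]), (0.74, [296.5, 254.9]), (0.71, [455.1, 289.3])]
scene bar_top [(0.95, [190.9, 256.4]), (0.86, [470.5, 277.3]), (0.81, [295.1, 236.7]), (0.69, [476.4, 393.0])]
scene notch [(0.96, [450.6, 293.8]), (0.7, [183.6, 271.7]), (0.64, [318.7, 240.2])]
scene pin [(0.89, [286.4, 260.6]), (0.73, [183.3, 277.3]), (0.65, [451.1, 298.0])]
[{'box': [268.3, 219.8, 53.6, 44.2], 'p': 0.95}, {'box': [438.3, 253.0, 55.6, 55.1], 'p': 0.93}, {'box': [174.6, 243.9, 38.3, 32.5], 'p': 0.69}]
side pot [(0.86, [310.9, 244.2]), (0.75, [419.3, 338.7]), (0.61, [236.5, 218.7])]
side bar_top [(0.97, [234.1, 203.6]), (0.97, [422.4, 313.0]), (0.95, [305.1, 220.7])]
side notch [(0.94, [328.1, 235.6]), (0.63, [394.3, 327.6]), (0.59, [220.1, 212.9])]
side pin [(0.92, [289.1, 235.9]), (0.71, [386.7, 326.4]), (0.55, [223.3, 213.3])]
[{'box': [223.0, 196.8, 24.6, 21.4], 'p': 0.86}, {'box': [286.2, 208.9, 48.0, 32.8], 'p': 0.79}]
```

View pics/scene0.png

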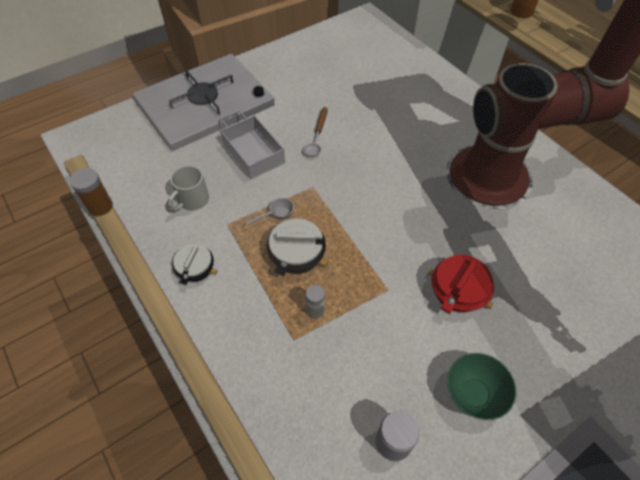

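View pics/side0.png

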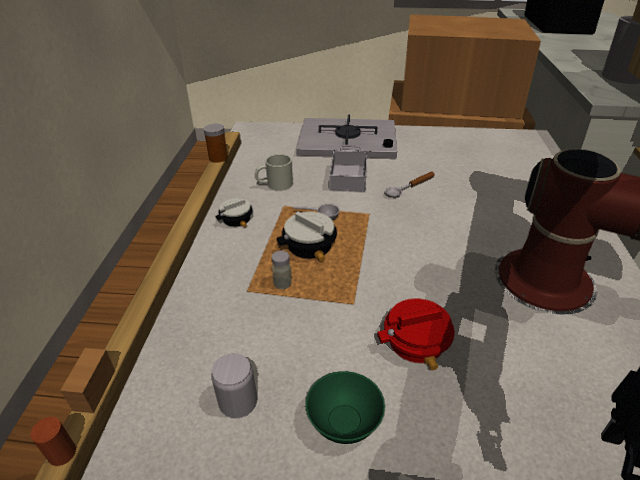

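The real pot is the black one on the mat (scene ~ (296,245), side ~ (310,235)). Its notch is at the right, about (320,240), and the ear is at lower left, about (283,265). The small black pot and the red one are look-alikes.

```bash
cat > h.py <<'E'
from plant import monitor, eyes, order
import cv2, numpy as np
from scipy.spatial.transform import Rotation as Ro
def cam(name,st=None):
    c=eyes.camera_info(name); K=np.array(c["mtx"]);D=np.array(c["dist_coeffs"])
    if "R" in c: R=np.array(c["R"]);t=np.array(c["t"])
    else:
        T=np.array(c["tool_from_camera"]); q=st["ee_rot"]; W=np.eye(4)
        W[:3,:3]=Ro.from_quat([q[1],q[2],q[3],q[0]]).as_matrix(); W[:3,3]=st["tcp_pos"]
        M=np.linalg.inv(W@T); R=M[:3,:3]; t=M[:3,3]
    return K,D,R,t
def plane(px,z,c):
    K,D,R,t=c
    u=cv2.undistortPoints(np.array([[px]],float),K,D)[0,0]
    d=R.T@np.array([u[0],u[1],1]); o=-R.T@t
    return o+d*(z-o[2])/d[2]
def proj(X,c):
    K,D,R,t=c
    return cv2.projectPoints(np.array([X],float),cv2.Rodrigues(R)[0],t,K,D)[0][0,0]
E
python3 - <<'E'
from h import *
s=cam("scene");d=cam("side")
np.set_printoptions(precision=4,suppress=True)
for n,z,a,b in [("bar",.087,(295.1,236.7),(305.1,220.7)),("notch",.066,(318.7,240.2),(328.1,235.6)),("pin",.0565,(286.4,260.6),(289.1,235.9)),("pot",.003,(296.5,254.9),(310.9,244.2)),("spice",.085,(315,292),(281,257)),("strain",.026,(281,208),(329,211))]:
    print(n,plane(a,z,s),plane(b,z,d))
print(eyes.camera_info("wrist"))
E
```

```text
bar [ 0.5766 -0.0781  0.087 ] [ 0.5794 -0.0748  0.087 ]
notch [ 0.53   -0.0512  0.066 ] [ 0.5203 -0.0457  0.066 ]
pin [ 0.6187 -0.0525  0.0565] [ 0.6174 -0.0501  0.0565]
pot [ 0.5745 -0.082   0.003 ] [ 0.5684 -0.0884  0.003 ]
spice [0.6195 0.0643 0.085 ] [0.618 0.066 0.085]
strain [ 0.5367 -0.2088  0.026 ] [ 0.5302 -0.2105  0.026 ]
{'mtx': array([[396.2295,   0.    , 314.068 ],
       [  0.    , 396.2295, 240.5436],
       [  0.    ,   0.    ,   1.    ]]), 'dist_coeffs': array([-0.0391,  0.    ,  0.    ,  0.    ,  0.    ]), 'tool_from_camera': array([[-0.0008, -0.9489, -0.3155,  0.0813],
       [ 1.    , -0.0005, -0.0011,  0.0003],
       [ 0.0009, -0.3155,  0.9489, -0.1432],
       [ 0.    ,  0.    ,  0.    ,  1.    ]])}
```

>>> carry_out(
  deltas=[
    {"jaw":1,"delta_pos":[-43,-41,0],"turn":0},
    {"jaw":1,"delta_pos":[-86,-83,0],"turn":0},
    {"jaw":1,"delta_pos":[-129,-124,0],"turn":0},
    {"jaw":1,"delta_pos":[-172,-166,0],"turn":0},
    {"jaw":1,"delta_pos":[-215,-208,0],"turn":0},
  ],
  grip_force=20,
)

```text
t: 1.23
tcp_pos: [0.3125, 0.349, 0.2316]
ee_rot: [0.0, 0.125, 0.992, 0.0]
contact_force: [1.4, 0.2, -0.0]
grip_width: 0.0852
```

>>> carry_out(
  deltas=[
    {"jaw":1,"delta_pos":[-43,-41,0],"turn":0.05},
    {"jaw":1,"delta_pos":[-86,-83,0],"turn":0.1},
    {"jaw":1,"delta_pos":[-129,-124,0],"turn":0.15},
    {"jaw":1,"delta_pos":[-172,-166,0],"turn":0.2},
    {"jaw":1,"delta_pos":[-215,-208,0],"turn":0.25},
  ],
)

```text
t: 1.85
tcp_pos: [0.4692, 0.0939, 0.2318]
ee_rot: [0.001, 0.249, 0.969, 0.0]
contact_force: [1.2, 0.1, -0.3]
grip_width: 0.0852
```

```bash
python3 - <<'E'
from h import *
s=monitor.observe(); print(s["t"],s["joints"],s["tcp_pos"],s["ee_rot"])
R=Ro.from_quat(np.roll(s["ee_rot"],-1)).as_matrix(); print(R.T@(np.array([.577,-.077,.23])-s["tcp_pos"])*1000, np.degrees(np.arctan2(R[1,1],R[0,1])))
E
```

```text
1.85 [ 4.16157924e-02 -3.11237927e-01  1.94291944e+00  2.38531386e-04
  1.50854673e+00 -1.02648123e+00] [0.46924946 0.09387037 0.23178035] [6.18756580e-04 2.48718475e-01 9.68575573e-01 3.10982471e-04]
[-176.74382194  -97.81683442    1.87582813] 61.19663795828326
```

>>> carry_out(
  deltas=[
    {"jaw":1,"delta_pos":[-50,-28,0],"turn":0},
    {"jaw":1,"delta_pos":[-100,-56,0],"turn":0},
    {"jaw":1,"delta_pos":[-145,-80,0],"turn":0},
    {"jaw":1,"delta_pos":[-177,-98,0],"turn":0},
    {"jaw":1,"delta_pos":[-177,-98,0],"turn":0},
  ],
)

```text
t: 2.48
tcp_pos: [0.5773, -0.0773, 0.2311]
ee_rot: [-0.0, 0.249, 0.968, -0.0]
contact_force: [-0.5, 0.5, 0.1]
grip_width: 0.0852
```

```bash
python3 - <<'E'
from h import *
s=monitor.observe(); print(s["t"],s["joints"],s["tcp_pos"],s["ee_rot"])
im,d=eyes.get_image("wrist"); cv2.imwrite("pics/w1.png",im[:,:,::-1]); np.save("d1.npy",d)
c=cam("wrist",s)
for k,z in [("pot",.003),("bar_top",.087),("notch",.066),("pin",.0565)]:
    for r in eyes.landmark_of(k,"wrist"): print(k,r["p"],r["point"],plane(r["point"],z,c))
E
```

```text
2.475 [-2.60726377e-01 -4.73774863e-02  1.71355917e+00 -1.90527491e-04
  1.47575037e+00 -1.32761516e+00] [ 0.5773124  -0.07728605  0.23106923] [-1.70520941e-04  2.49287742e-01  9.68429442e-01 -9.33399377e-05]
pot 0.68 [318.2, 404.0] [ 0.79022649 -0.18971048  0.003     ]
pot 0.66 [306.6, 195.9] [ 0.57138437 -0.08239648  0.003     ]
bar_top 0.72 [302.8, 218.5] [ 0.57030051 -0.08322366  0.087     ]
bar_top 0.62 [318.9, 441.0] [ 0.76374476 -0.17528606  0.087     ]
notch 0.74 [352.4, 440.8] [ 0.79855959 -0.15597638  0.066     ]
pin 0.78 [365.8, 246.5] [ 0.62440833 -0.05327014  0.0565    ]
```

View pics/w1.png

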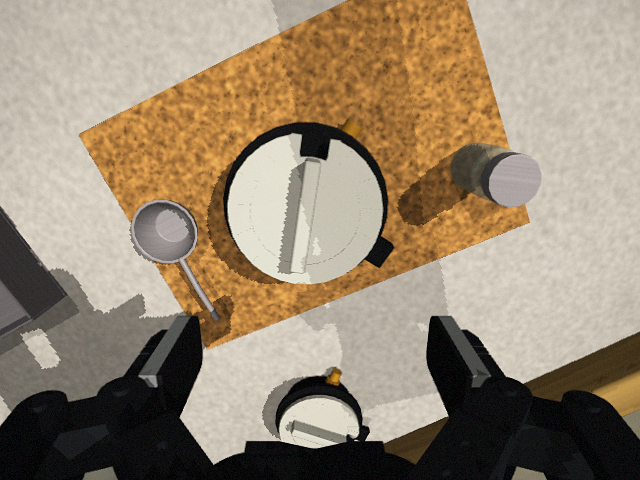

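Wrist view: cap disc centred near (306,208), notch at (315,146), bar from (313,160) to (291,270), ear at (379,251). Now for precise measurements by segmentation.

```bash
cat > meas.py <<'E'
from h import *
def black_white(im):
    hsv=cv2.cvtColor(im,cv2.COLOR_RGB2HSV)
    w=((hsv[...,1]<70)&(hsv[...,2]>110)).astype(np.uint8); b=(hsv[...,2]<60).astype(np.uint8)
    return w,b
def pl(pts,z,c):
    K,D,R,t=c
    u=cv2.undistortPoints(np.array(pts,float).reshape(-1,1,2),K,D)[:,0]
    d=np.c_[u,np.ones(len(u))]@R; o=-R.T@t
    return (o+d*((z-o[2])/d[:,2])[:,None])[:,:2]
def capinfo(im,c,seed,zf):
    w,b=black_white(im); n,l,st,ce=cv2.connectedComponentsWithStats(w)
    m=(l==l[seed[1],seed[0]]).astype(np.uint8)
    cn=max(cv2.findContours(m,cv2.RETR_EXTERNAL,cv2.CHAIN_APPROX_NONE)[0],key=len)
    P=pl(cn[:,0],zf,c)
    hull=cv2.convexHull(P.astype(np.float32))[:,0]
    cen=P.mean(0)
    from scipy.optimize import least_squares
    f=lambda x,Q:np.hypot(*(Q-x[:2]).T)-x[2]
    r=least_squares(f,[*cen,.062],args=(P,),loss="soft_l1",f_scale=.0008).x
    rr=np.hypot(*(P-r[:2]).T); a=np.arctan2(*(P-r[:2]).T[::-1])
    k=(rr<r[2]-.006)
    q=np.exp(1j*a[k]*1); na=np.angle(q.mean())
    return r,na,np.degrees(sorted(a[k]))[[0,-1]],m,k.sum()
E
python3 - <<'E'
from meas import *
s=monitor.observe(); c=cam("wrist",s); im=cv2.imread("pics/w1.png")[:,:,::-1].copy()
r,na,rng,m,k=capinfo(im,c,(265,200),.066)
print(r,np.degrees(na),rng,k)
cv2.imwrite("pics/m1.png",m*255)
# ear: black pixels beyond pot radius 72mm around centre at z=.048
w,b=black_white(im); ys,xs=np.nonzero(b)
P=pl(np.c_[xs,ys],.048,c); d=P-r[:2]; rr=np.hypot(*d.T); k=(rr>.0725)&(rr<.085)
a=np.degrees(np.arctan2(d[k,1],d[k,0])); print(np.histogram(a,36,(-180,180)))
k2=k.copy(); 
sel=(a>0)&(a<60); e=d[k][sel]; print("ear",len(e),e.mean(0),np.degrees(np.arctan2(e.mean(0)[1],e.mean(0)[0])), e.shape)
dd=np.load("d1.npy"); print(dd[200,265],dd[180,360],dd[251,379])
E
```

```text
[ 0.57090145 -0.08005695  0.06184098] 142.885334199862 [129.09161465 156.16263704] 54
(array([  0,   0,   0,   0,   0,   0,   1,   0,   0,   0,   0,   0,   0,
         0,   0,   0,   0,   0,   0,   0, 181, 184,   0,   0,   3,   0,
         0,   0,   0,   0,   0,   0,   0,   0,   0,   0]), array([-180., -170., -160., -150., -140., -130., -120., -110., -100.,
        -90.,  -80.,  -70.,  -60.,  -50.,  -40.,  -30.,  -20.,  -10.,
          0.,   10.,   20.,   30.,   40.,   50.,   60.,   70.,   80.,
         90.,  100.,  110.,  120.,  130.,  140.,  150.,  160.,  170.,
        180.]))
ear 365 [0.06759278 0.03903584] 30.007072202334374 (365, 2)
0.31324112 0.30898625 0.346133
```

View pics/m1.png

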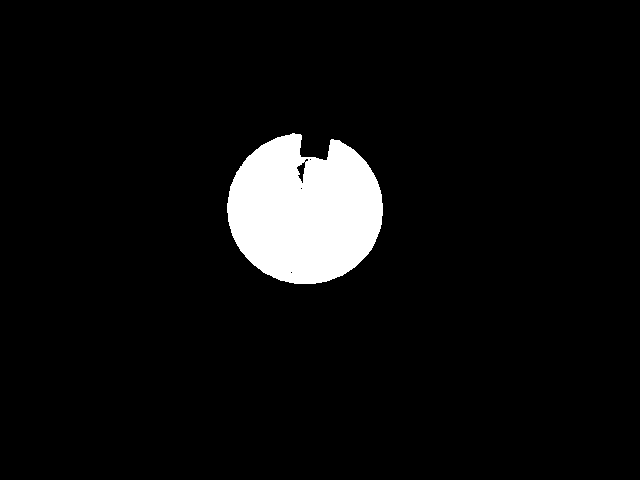

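>>> carry_out(
  deltas=[
    {"jaw":1,"delta_pos":[4,-5,0],"turn":0.147},
    {"jaw":1,"delta_pos":[4.2,-5.5,50],"turn":0.147},
    {"jaw":1,"delta_pos":[4.2,-5.5,100],"turn":0.147},
    {"jaw":1,"delta_pos":[4.2,-5.5,140],"turn":0.147},
    {"jaw":1,"delta_pos":[4.2,-5.5,157],"turn":0.147},
  ],
)

```text
t: 3.35
tcp_pos: [0.5683, -0.0767, 0.0717]
ee_rot: [-0.002, 0.318, 0.948, -0.0]
contact_force: [0.7, -0.1, -0.2]
grip_width: 0.0855
```

>>> carry_out(
  deltas=[
    {"jaw":0.6,"delta_pos":[0,0,0],"turn":0},
    {"jaw":0.4,"delta_pos":[0,0,0],"turn":0},
    {"jaw":0.3,"delta_pos":[0,0,0],"turn":0},
    {"jaw":0.3,"delta_pos":[0,0,0],"turn":0},
  ],
)

```text
t: 3.85
tcp_pos: [0.5711, -0.0783, 0.0757]
ee_rot: [0.001, 0.318, 0.948, 0.0]
contact_force: [-0.1, -0.6, 0.9]
grip_width: 0.0257
```

```bash
python3 - <<'E'
from h import *
s=monitor.observe(); print(s["t"],s["joints"],s["tcp_pos"],s["ee_rot"],s["grip_width"],s["contact_force"])
im,d=eyes.get_image("wrist"); cv2.imwrite("pics/w2.png",im[:,:,::-1])
im,d=eyes.get_image("side"); cv2.imwrite("pics/s2.png",cv2.resize(im[150:300,220:420,::-1],None,fx=4,fy=4))
E
```

```text
3.85 [-2.65266488e-01  8.41376533e-02  1.85281315e+00 -1.50709367e-05
  1.20238634e+00 -1.18821877e+00] [ 0.57112771 -0.0782722   0.07567522] [1.12622594e-03 3.18284288e-01 9.47994642e-01 5.90902292e-05] 0.025698667533123914 [-0.05115207 -0.61357815  0.87863522]
```

View pics/w2.png

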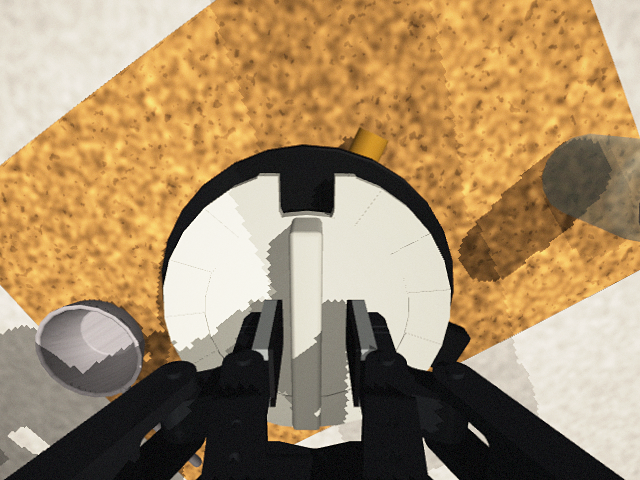

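View pics/s2.png

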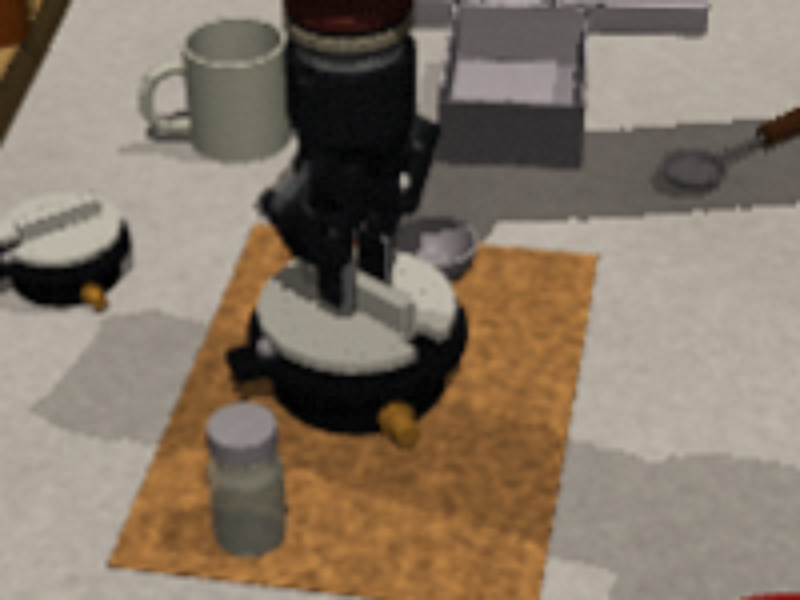

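The fingers straddle the bar (columns 290–322, pads at 270 and 355) and the bar is parallel to the pads. Next I close lightly and turn.

>>> carry_out(
  deltas=[
    {"jaw":0.2,"delta_pos":[0,0,0],"turn":0},
    {"jaw":0.1,"delta_pos":[0,0,0],"turn":0},
    {"jaw":0.1,"delta_pos":[0,0,0],"turn":0},
    {"jaw":0.1,"delta_pos":[0,0,0],"turn":0},
  ],
  grip_force=20,
)

```text
t: 4.45
tcp_pos: [0.5689, -0.0801, 0.0745]
ee_rot: [-0.001, 0.318, 0.948, -0.002]
contact_force: [-6.8, -6.8, 4.4]
grip_width: 0.0113
```

>>> carry_out(
  deltas=[
    {"jaw":0.1,"delta_pos":[0,0,0],"turn":0.12},
    {"jaw":0.1,"delta_pos":[0,0,0],"turn":0.24},
    {"jaw":0.1,"delta_pos":[0,0,0],"turn":0.36},
    {"jaw":0.1,"delta_pos":[0,0,0],"turn":0.48},
    {"jaw":0.1,"delta_pos":[0,0,0],"turn":0.6},
  ],
)

```text
t: 5.08
tcp_pos: [0.5707, -0.0789, 0.0745]
ee_rot: [0.001, 0.586, 0.81, -0.0]
contact_force: [1.7, -2.7, -0.2]
grip_width: 0.0113
```

```bash
python3 - <<'E'
from h import *
s=monitor.observe(); print(s["t"],s["tcp_pos"],s["ee_rot"],s["grip_width"],s["contact_force"],s["ft_torque"])
im,d=eyes.get_image("wrist"); cv2.imwrite("pics/w3.png",im[:,:,::-1])
E
```

```text
5.075 [ 0.57071744 -0.07892601  0.07449146] [ 1.02981121e-03  5.85775541e-01  8.10472608e-01 -3.25682768e-04] 0.01125979282867297 [ 1.69398861 -2.66028573 -0.17382401] [-0.4303467  -0.27423808  0.0983008 ]
```

View pics/w3.png

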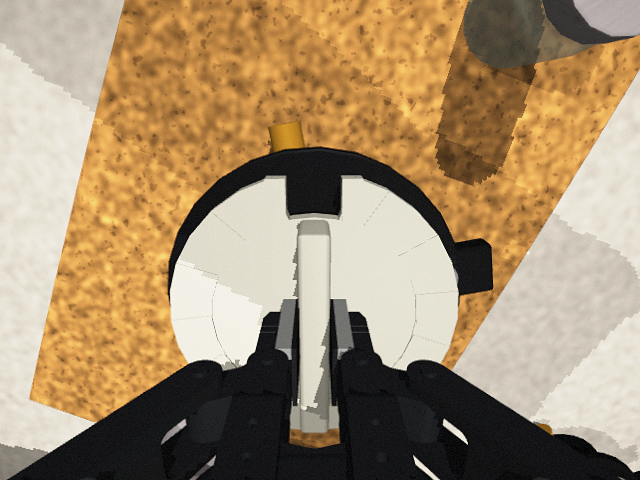

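>>> carry_out(
  deltas=[
    {"jaw":0.1,"delta_pos":[0,0,0],"turn":0.14},
    {"jaw":0.1,"delta_pos":[0,0,0],"turn":0.28},
    {"jaw":0.1,"delta_pos":[0,0,0],"turn":0.42},
    {"jaw":0.1,"delta_pos":[0,0,0],"turn":0.56},
    {"jaw":0.1,"delta_pos":[0,0,0],"turn":0.7},
  ],
)

```text
t: 5.75
tcp_pos: [0.5731, -0.079, 0.0746]
ee_rot: [0.003, 0.828, 0.561, 0.003]
contact_force: [10.3, -3.6, -7.2]
grip_width: 0.0116
```

>>> carry_out(
  deltas=[
    {"jaw":0.1,"delta_pos":[0,0,0],"turn":0.14},
    {"jaw":0.1,"delta_pos":[0,0,0],"turn":0.28},
    {"jaw":0.1,"delta_pos":[0,0,0],"turn":0.42},
    {"jaw":0.1,"delta_pos":[0,0,0],"turn":0.55},
    {"jaw":0.1,"delta_pos":[0,0,0],"turn":0.62},
  ],
)

```text
t: 6.38
tcp_pos: [0.5749, -0.0804, 0.0758]
ee_rot: [0.004, 0.959, 0.283, 0.005]
contact_force: [13.6, -7.2, -7.6]
grip_width: 0.0113
```

```bash
python3 - <<'E'
from meas import *
s=monitor.observe(); print(s["t"],s["tcp_pos"],s["ee_rot"],s["grip_width"],s["contact_force"],s["ft_torque"])
im,d=eyes.get_image("wrist"); cv2.imwrite("pics/w4.png",im[:,:,::-1])
E
```

```text
6.375 [ 0.57494842 -0.08043101  0.07584644] [0.00439358 0.95921744 0.28258553 0.00529304] 0.011342790578803677 [13.56413671 -7.16250013 -7.62953794] [-1.24622915 -2.30074137  0.13770736]
```

View pics/w4.png

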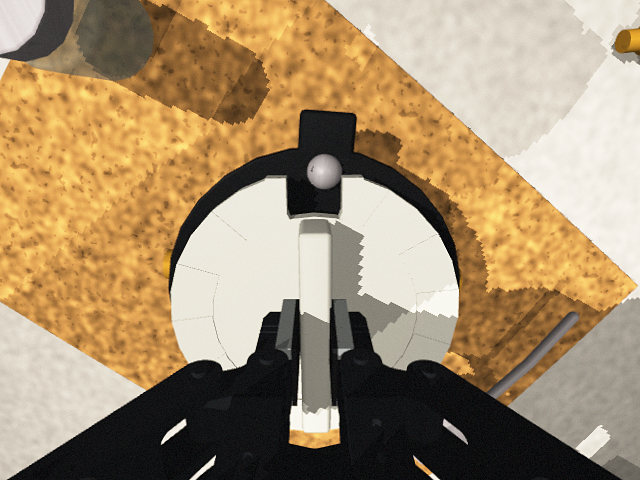

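The dome of the pin shows at (324,171), and the notch spans columns 287–342 (middle 314.5). About 3.9 mm, or 0.065 rad, is still missing clockwise. I also shift the tool to relieve the side force.

>>> carry_out(
  deltas=[
    {"jaw":0.1,"delta_pos":[0.7,1.3,0],"turn":0.03},
    {"jaw":0.1,"delta_pos":[1.5,2.6,0],"turn":0.065},
    {"jaw":0.1,"delta_pos":[1.5,2.6,0],"turn":0.065},
    {"jaw":0.1,"delta_pos":[1.5,2.6,0],"turn":0.065},
  ],
)

```text
t: 6.92
tcp_pos: [0.5754, -0.0808, 0.0758]
ee_rot: [0.002, 0.968, 0.252, 0.003]
contact_force: [3.9, -2.4, -0.3]
grip_width: 0.0111
```

```bash
python3 - <<'E'
from meas import *
s=monitor.observe(); print(s["t"],s["tcp_pos"],s["ee_rot"],s["grip_width"],s["contact_force"],s["ft_torque"])
im,d=eyes.get_image("wrist"); cv2.imwrite("pics/w5.png",cv2.resize(im[90:330,160:480,::-1],None,fx=2.5,fy=2.5))
E
```

```text
6.925 [ 0.57537106 -0.0807844   0.0757925 ] [0.00218766 0.96760709 0.25243808 0.00259832] 0.011127361987069595 [ 3.86062342 -2.39724106 -0.26672552] [-0.69342839 -0.79729706  0.02036794]
```

View pics/w5.png

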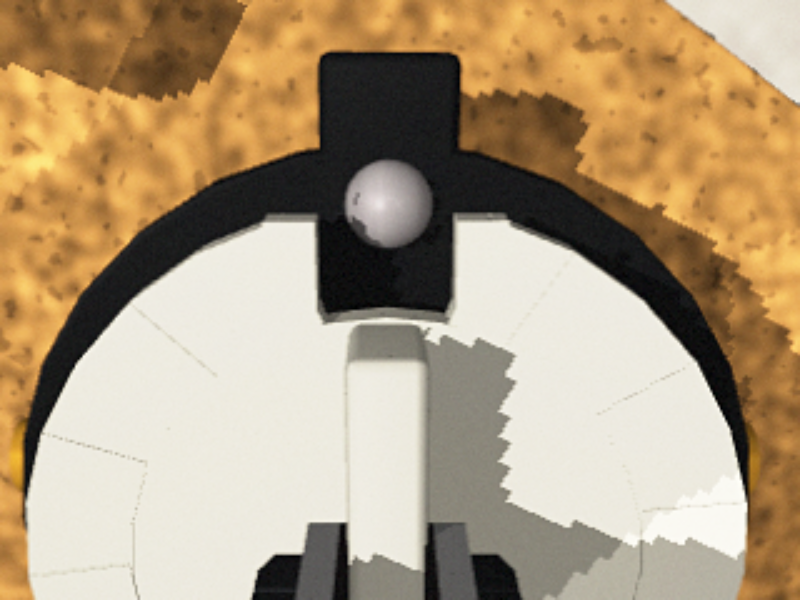

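The pin is at 389 and the notch middle at 385.5 in the enlarged view, about 0.5 mm off. I press down now.

>>> carry_out(
  deltas=[
    {"jaw":0.1,"delta_pos":[0,0,3],"turn":0.008},
    {"jaw":0.1,"delta_pos":[0,0,6],"turn":0.008},
    {"jaw":0.1,"delta_pos":[0,0,9],"turn":0.008},
    {"jaw":0.1,"delta_pos":[0,0,12],"turn":0.008},
    {"jaw":0.1,"delta_pos":[0,0,14],"turn":0.008},
  ],
  grip_force=40,
)

```text
t: 7.6
tcp_pos: [0.5757, -0.0808, 0.0647]
ee_rot: [0.002, 0.969, 0.248, 0.002]
contact_force: [-4.6, -2.5, 22.4]
grip_width: 0.0112
```

>>> carry_out(
  deltas=[
    {"jaw":0.1,"delta_pos":[0,0,0],"turn":0},
    {"jaw":0.1,"delta_pos":[0,0,0],"turn":0},
  ],
)

```text
t: 7.85
tcp_pos: [0.5756, -0.0808, 0.0647]
ee_rot: [0.002, 0.969, 0.248, 0.002]
contact_force: [-2.2, -2.7, 15.7]
grip_width: 0.0109
```

```bash
python3 - <<'E'
from meas import *
s=monitor.observe(); print(s["t"],s["tcp_pos"],s["ee_rot"],s["grip_width"],s["contact_force"],s["ft_torque"])
im,d=eyes.get_image("wrist"); cv2.imwrite("pics/w6.png",cv2.resize(im[90:330,160:480,::-1],None,fx=2.5,fy=2.5))
im,d=eyes.get_image("side"); cv2.imwrite("pics/s6.png",cv2.resize(im[150:300,220:420,::-1],None,fx=4,fy=4))
E
```

```text
7.85 [ 0.57560877 -0.08083761  0.06472299] [0.0021207  0.96863128 0.24848406 0.00215099] 0.010862520377794931 [-2.24055847 -2.65620056 15.68704206] [-0.58754984  0.52872923  0.03380769]
```

View pics/w6.png

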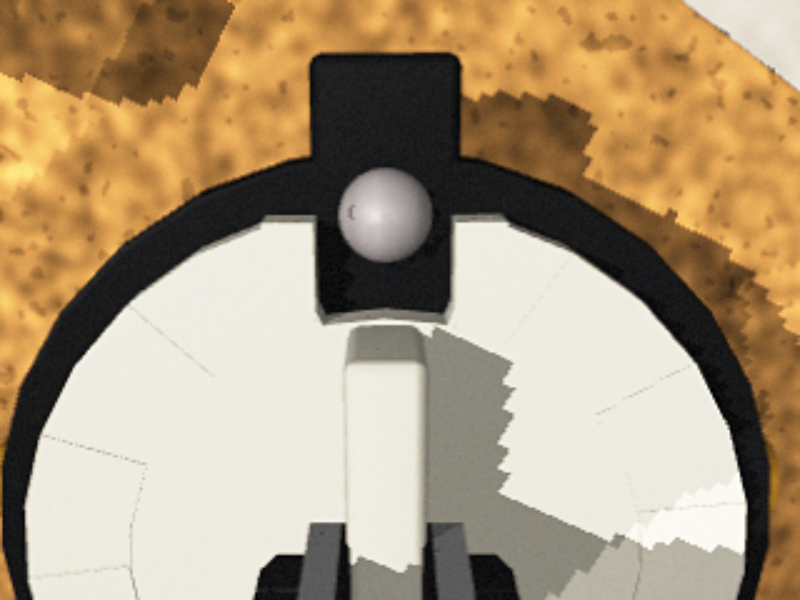

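View pics/s6.png

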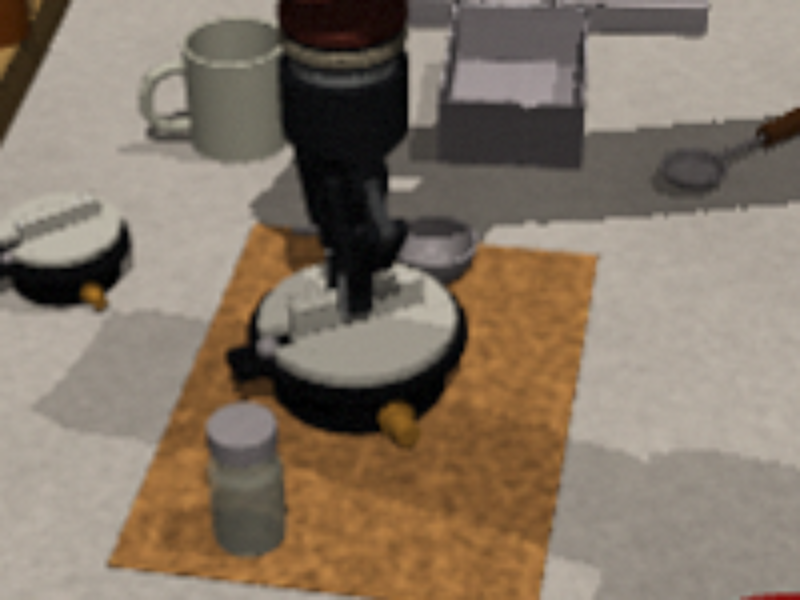

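The TCP dropped 11 mm against a stop and the cap's underside moved down around the pin. I press 3 mm further to make sure, then ease off, open and lift away.

>>> carry_out(
  deltas=[
    {"jaw":0.1,"delta_pos":[0,0,2],"turn":0},
    {"jaw":0.1,"delta_pos":[0,0,4],"turn":0},
    {"jaw":0.1,"delta_pos":[0,0,4],"turn":0},
    {"jaw":0.1,"delta_pos":[0,0,0],"turn":0},
    {"jaw":0.1,"delta_pos":[0,0,-1],"turn":0},
  ],
)

```text
t: 8.57
tcp_pos: [0.5755, -0.0808, 0.0648]
ee_rot: [0.002, 0.969, 0.248, 0.002]
contact_force: [0.2, -3.5, 8.4]
grip_width: 0.0107
```

>>> carry_out(
  deltas=[
    {"jaw":0.25,"delta_pos":[0,0,0],"turn":0},
    {"jaw":0.35,"delta_pos":[0,0,0],"turn":0},
    {"jaw":0.45,"delta_pos":[0,0,0],"turn":0},
    {"jaw":0.5,"delta_pos":[0,0,0],"turn":0},
    {"jaw":0.5,"delta_pos":[0,0,0],"turn":0},
  ],
)

```text
t: 9.2
tcp_pos: [0.5728, -0.0793, 0.061]
ee_rot: [-0.0, 0.969, 0.248, -0.0]
contact_force: [-0.2, -0.8, 0.2]
grip_width: 0.0429
```

>>> carry_out(
  deltas=[
    {"jaw":0.5,"delta_pos":[0,0,-10],"turn":0},
    {"jaw":0.5,"delta_pos":[0,0,-40],"turn":0},
    {"jaw":0.5,"delta_pos":[0,0,-90],"turn":0},
    {"jaw":0.5,"delta_pos":[0,0,-140],"turn":0},
    {"jaw":0.5,"delta_pos":[0,0,-140],"turn":0},
  ],
)

```text
t: 9.82
tcp_pos: [0.5762, -0.0803, 0.2086]
ee_rot: [0.003, 0.969, 0.248, 0.005]
contact_force: [-0.3, 0.1, -0.6]
grip_width: 0.043
```

```bash
python3 - <<'E'
from meas import *
s=monitor.observe(); print(s["t"],s["tcp_pos"],s["ee_rot"],s["grip_width"],s["contact_force"])
im,d=eyes.get_image("wrist"); cv2.imwrite("pics/w7.png",im[:,:,::-1])
c=cam("wrist",s)
K,D,R,t=c
for px in [(250,180),(250,220),(360,180),(360,220)]:
    u=cv2.undistortPoints(np.array([[px]],float),K,D)[0,0]; print(px,R.T@(np.array([u[0],u[1],1])*d[px[1],px[0]]-t))
im2,_=eyes.get_image("side"); cv2.imwrite("pics/s7.png",cv2.resize(im2[150:300,220:420,::-1],None,fx=4,fy=4))
for z in (.056,.066): print(z,capinfo(im,c,(265,200),z)[:3])
E
```

```text
9.825 [ 0.57622779 -0.08025464  0.20859796] [0.00292674 0.96879121 0.24780684 0.00517665] 0.0430310122207951 [-0.30707133  0.10005884 -0.59907767]
(250, 180) [ 0.58167127 -0.02379486  0.05636994]
(250, 220) [ 0.55414171 -0.03733735  0.05755767]
(360, 180) [ 0.62100305 -0.09635758  0.05555332]
(360, 220) [ 0.59443778 -0.11191499  0.0568638 ]
0.056 (array([ 0.57138912, -0.08295676,  0.06183842]), np.float64(0.5064276662210064), array([15.71082649, 42.41783269]))
0.066 (array([ 0.57388396, -0.08153102,  0.05974778]), np.float64(0.5064302069634007), array([15.71359809, 42.41540647]))
```

View pics/w7.png

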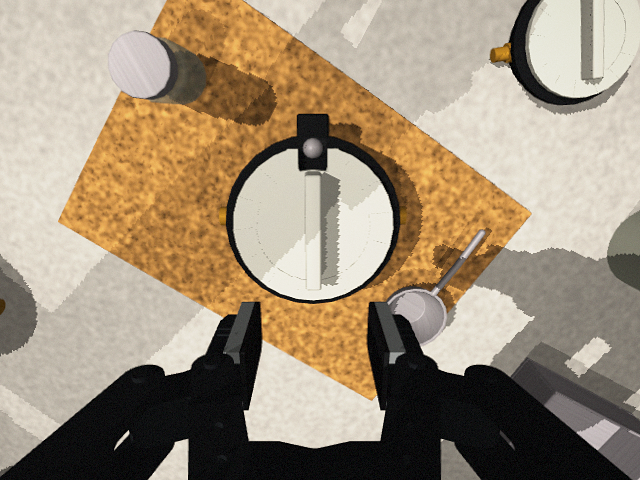

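View pics/s7.png

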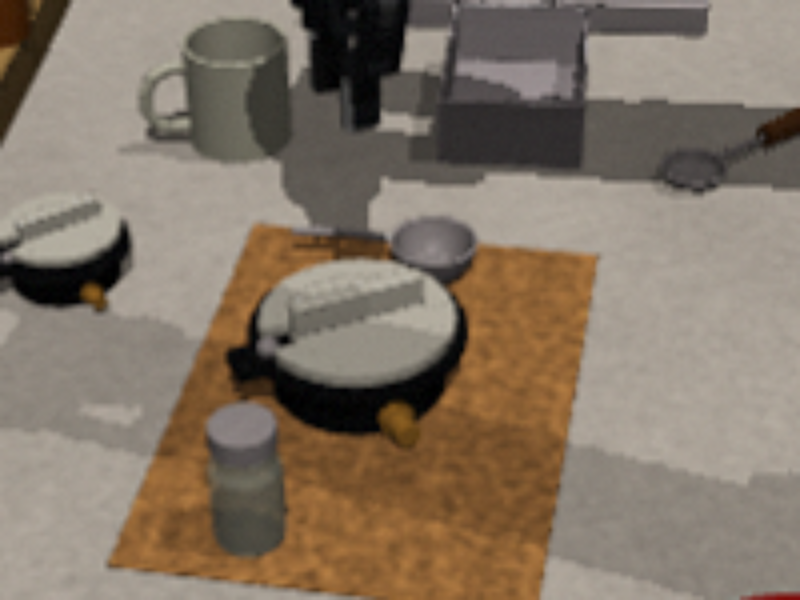

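The cap face is at about 56.5 mm by depth (seated would be 56), and the fitted radius matches 62 mm at z = 56 mm. The pin at (313,148) is centred in the notch, the hand is clear, and the neighbouring jar and strainer stand where they were. I'm handing in.

```bash
python3 -c "
from plant import order
print(order.sign_off())"
```

```text
the job is handed in; nothing more can be done
None
```

The water filter is closed: I gripped the bar lightly, turned the cap about 114° clockwise until the notch met the pin, and pressed it home. I then opened the fingers, lifted clear and handed in at about 10 s. No verdict is reported.

**Final checks:**
- **Seating:** the cap's face measures 56–57 mm above the counter (56 mm is fully home). The cap's fitted radius also matches only at the seated height (61.8 mm against 62 mm).
- **Alignment:** the pin is centred in the notch in the last wrist picture.
- **Hand clear:** the fingers are about 120 mm above the bar, and the contact force is about zero.
- **Surroundings:** the spice jar and strainer look unmoved. I did not check the other bystanders numerically, but the arm never came near them.

**Disagreements:**
- **Axis position:** the estimates of the pot's axis differed by about 5 mm between cameras. This caused up to 17 N of side force while turning, and I corrected it before pressing.
- **Method:** the turn was done with a light grip on the bar, not a pure fingertip push.

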